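# Light the board and hold the loupe over the chip

## Robot

A 7-joint arm with a two-finger parallel gripper is mounted at the origin on the work surface. World frame = base frame: x ahead of the robot, y to its left, z up, the work surface at z = 0. Lengths are in mm, angles in rad, forces in N, time in s.
With the tool pointing down it reaches from about 400 to 850 mm from the base axis. Payload 4.4 kg.
Tool frame: the origin (TCP) lies at the very end of the fingers, on their centre line; the grasp point (between the pads) lies grip_depth behind it (grip_depth is the distance from the TCP to the grasp point, in mm); z points along the fingers, y is the line along which they close (so a half turn about z gives the same grasp; the last joint's range is limited). The gripper opens to 94 mm and grips with 3 to 60 N. Pads are 16 mm wide; open, the fingers measure 119 mm over their backs; the gripper's body (75 mm by 177 mm) begins 78 mm behind the grasp point.
Start: joints at [1.117, 0.628, 0.038, 1.517, -0.027, 0.996, -0.02], TCP at [245.828, -601.736, 205.478] pointing down, gripper open.
Joint ranges: [-3.06, 3.06], [-0.37, 2.12], [-1.25, 1.32], [0.18, 2.47], [-1.1, 4.24], [0.23, 1.98], [-2.94, 2.94]. Speed limits (rad/s): [2.57, 2.57, 3.14, 3.14, 3.14, 3.14, 3.14].

## Interface

Orientations are given as a unit quaternion [w, x, y, z].
In Python, from cell import get_state, snapshot, camera_info, hand_in, boxes_of, masks_of, grip_depth gives the robot as it stands.
- The arm moves only by the shell command python3 -m jog 'ROWS' [FORCE]. ROWS is a JSON object of lists of equal length, an entry for each row: "xyz": the shift along the tool's x, y, z in m, a list of three; "rot": the turn, a rotation vector about the tool's x, y, z in rad, a list of three; "grip": the closure, from 0 (fully open) to 1 (shut). In form: {"xyz": [[tx, ty, tz], ...], "rot": [[ax, ay, az], ...], "grip": [grip, ...]}. A call has exactly 10 rows; each row is the pose to reach, as a shift and turn from the pose commanded when the call began, along the tool's axes at that moment; what a row does not reach only later rows make up. A row lasts 1/8 s, in which the tool goes at most 62.5 mm and 10.7 degrees, less where a joint would pass 70% of its speed; a pose out of reach is approached as far as the arm can. A call with a gripper value outside its range is refused whole. The fingers move at their own pace and stop on an object; FORCE is the grip in N (left out, the last holds). Time passes only in rows, so rows that repeat a pose let the fingers close, or fill a call up. It gives the time, the measured TCP pose, the force, the opening and the grip force at its end, in the units of the state.
- get_state(): the state, without advancing time (a new reading comes with each control period).
- snapshot(name): name is "side" or "top" or "wrist"; returns the picture (420x560x3 uint8, red, green, blue); there is no depth.
- camera_info(name): a dict with "mtx" (3x3 intrinsics, pixels), "k1" (the pictures are not rectified: a ray, as slopes to the right and down, at radius r is drawn at 1 + k1 r^2 times it, then the intrinsics apply), "rvec" (rotation vector, rad) and "tvec" (3), from world to camera coordinates, as OpenCV has them. Camera axes: x right, y down, z forward; pixel columns grow to the right and rows downward; lengths in mm; the calibration is good to about 2 mm. A picture is of the moment at which its call begins: read the wrist's pose just before it. camera_info takes no time and is no camera call; for the wrist camera it gives the pose at the moment of the call.
- hand_in(): hands the job in; it is judged then, once.
Trained networks look in the newest picture that a camera, given by its name, has taken for a name from the list of things; names that differ only in an ending like _2 or _b are one class to them, and where a whole thing is asked for, a point or a joint stands for the part that bears it (a point fixed in the world has none). Each returns a list of dicts, best first, with "conf" (0 to 1); they miss things now and then, are a little off and sometimes report something else, mostly with a low value. They report only what shows in the picture. A call takes as long as a camera call. They do not tell look-alikes from the thing itself.
- boxes_of(name, camera): "centre" ([x, y, z] in mm, in world coordinates, good to about 4 mm: the middle of the surface that is visible of it).
- masks_of(name, camera): "mask" (420x560 bool, what is visible of it).
The state is a dict: "t": time; "qpos": joint angles; "joint_vel": joint speeds; "joint_torque": joint torques, N m; "position": TCP position; "ee_rot": TCP orientation; "force": force on the tool from outside, world axes, zero at the start; "moment": the same for the moment, N m; "gripper_width": finger opening in mm; "grip_force": force on a finger pad.
Only numpy, scipy, OpenCV 4.12 (cv2) and the standard library are available. Lean on these libraries where they do the work, as an engineer would, in place of code of your own. Each camera call takes 0.05 s, during which the arm holds its last target. There are 200 camera calls.

## Task

Get ready to inspect the big square chip on the circuit board: hook the inspection lamp on its rigid hanger onto the rail at least 7 cm to the left (as the robot sees it) of the painted line, slide it along the rail until it is centred on the line, and let it hang there. Then take the loupe by its handle and finish while holding it still and level in the gripper, centred over the chip, with the lower rim of its barrel at the height of the clip's pointer on the gauge post. The loupe must not knock the board holder, the clip must not be shifted, and everything else on the bench stays where it is.

Things in the scene. Friction and masses are not known exactly. Their poses are not given: they have to be found in the camera images.
- rail: fixed steel lamp rail: a level flat bar 440 mm long (its y), 10 thick (x), 14 tall, top 170 mm above the table, with nothing on or above it. Posts 14 dia. with round feet 44 dia., 210 mm either side of the middle. Origin on the table under the bar's middle; x away from the robot, y to the robot's left, z up
- mark (a point): the painted white line across the dark rail (8 mm wide), a point on the middle of the bar's top face; axes as the rail's
- hanger: battery lamp on a rigid hanger, loose, standing on its flat square head (50 x 50 x 20 mm). A strap (x = -14 to -8 mm, 24 wide in y) rises from the head to a bridge (28 mm in x, z = 95 to 103); a lip hangs from it at x = 8 to 14 mm down to z = 77: an upside-down U, 16 mm wide, that drops over the bar from above, either way round. 0.16 kg (varies). Origin: centre of the head's underside, z up
- hanger_seat (a point): middle of the underside of the hanger's bridge (x 0, y 0, z 95 mm): it rests on the bar's top when hung, the lamp head below the bar
- hanger_tab (a point): point in the rubber grip tab on top of the hanger's bridge (tab 16 mm in x, 26 mm in y, z = 103 to 143), at x 0, y 0, z 125 mm in the hanger's frame; grip across the 16 mm (hanger's x)
- loupe: hand loupe, loose, lying level on the table: black barrel 56 mm dia., 30 high, open at both ends round a clear lens, and a straight metal handle along its -x to x = -113 mm, 12 wide (y), z = 14 to 30, with a foot under its last 12 mm. 0.09 kg (varies), centre of mass near x = -30 mm. Origin: centre of the barrel's lower rim, z up along the lens axis
- loupe_grip (a point): point in the handle, x -50, y 0, z 22 mm in the loupe's frame; grip here across the 12 mm (loupe's y)
- holder: fixed board holder between robot and rail: steel base 100 mm wide (y), x = -55 to 80, 10 thick, with a green circuit board (86 x 80 mm, top at z = 21) between aluminium side bars (tops at z = 24); tallest component to z = 32. On the far side, at x = 70 mm, the focal gauge: a post 8 dia., to z = 145 mm. Origin on the table under the chip; x away from the robot, z up
- chip (a point): centre of the top of the large square black chip (22 mm) in the middle of the board, 25 mm above the table
- clip_tip (a point): tip of the pointer (3 mm thick) of the brass clip (16 x 18 x 10 mm) on the gauge post; the tip, 51 mm from the chip's centre along the holder's x and pointing at it, shows the loupe's focal height (70 to 120 mm above the table, differs each time). The clip is held by friction only (4 N)
- spool: bystander: a solder spool, 54 dia., 52 high, standing (mm); origin in its underside
- screwdriver: bystander: a black-handled screwdriver, 150 long, lying (mm); origin in its underside
- jar: bystander: an amber jar, 54 dia., 65 high, standing (mm); origin in its underside
- wrench: bystander: a steel wrench, 150 long, lying (mm); origin in its underside
- brush: bystander: a brush, 170 long, lying (mm); origin in its underside
- pliers: bystander: rubber-handled pliers, 130 long, 52 wide, lying (mm); origin in its underside
Not all that is in view belongs to the job. What is shaped like the loupe but green or orange is not meant.

How it is judged (in metres and radians):
On the way, in this order (a step that is already met when the one before it is completed fails the run):
1. the lamp is hooked over the rail, more than 60 mm to the left of the line (x of hanger_seat in the frame of mark between -0.007 and 0.007 m and z of hanger_seat in the frame of mark between -0.005 and 0.006 m and angle between the y axis of hanger and the y axis of rail, either way round below 0.25 rad and y of hanger_seat in the frame of mark above 0.06 m), for 0.1 s.
2. the lamp is slid towards the line, still hooked on the rail (passing 15 to 50 mm left of it) (x of hanger_seat in the frame of mark between -0.007 and 0.007 m and z of hanger_seat in the frame of mark between -0.005 and 0.006 m and angle between the y axis of hanger and the y axis of rail, either way round below 0.25 rad and y of hanger_seat in the frame of mark between 0.015 and 0.05 m).
3. the lamp hangs freely on the rail, within 8 mm of the line (x of hanger_seat in the frame of mark between -0.007 and 0.007 m and z of hanger_seat in the frame of mark between -0.005 and 0.006 m and angle between the y axis of hanger and the y axis of rail, either way round below 0.25 rad and y of hanger_seat in the frame of mark between -0.008 and 0.008 m and contact force between the fingers and hanger below 0.1 N and contact force between hanger and rail above 0.3 N), for 0.2 s.
At the end, for the whole second after the job is handed in: The lamp hangs on the rail alone, within 8 mm of the line; the loupe is held by the fingers (over 2 N), at rest, touching nothing else, its axis within 12 mm of the chip's centre, its lower rim within 6 mm of the pointer's height, tilted less than 0.10 rad (all of step 3 and horizontal distance between loupe and chip below 0.012 m and z of loupe in the frame of clip_tip between -0.006 and 0.006 m and angle between loupe's own z axis and vertical below 0.1 rad and contact force between the fingers and loupe above 2 N and contact force between loupe and holder below 0.1 N and contact force between loupe and hanger below 0.1 N and contact force between loupe and rail below 0.1 N and linear speed of loupe below 0.02 m/s and angular speed of loupe below 0.2 rad/s); the arm keeps its last pose, push and grip.
It fails at once if the clip is shifted by more than 3 mm (distance of clip_tip from where it was at the start of the episode above 0.003 m).
It fails at once if the loupe knocks the board holder with more than 3 N (contact force between loupe and holder above 3 N).
It fails at once if a bystander (spool, screwdriver, jar, wrench, brush, pliers) is moved more than 20 mm (distance of any of spool, screwdriver, jar, wrench, brush, pliers from where it was at the start of the episode above 0.02 m).
It also fails if it takes over 58 s, if anything falls off the work surface, if the arm or the gripper's body presses on something with over 40 N, if the wrist force passes 120 N, or if a joint passes its speed limit or range.

## Working session

There is one attempt and no reset: what is moved stays moved. The work goes in short steps, Python scripts to look and compute and a shell command to move; the robot and the scene stay as the last step left them, time stands still between calls to the robot, and variables do not carry over. Pictures are saved under pics/ and viewed, at most 10 in all, crops included, and the job is handed in when it is done.

```bash
mkdir -p pics; ls; python3 - <<'E'
from cell import *
import cv2
print(get_state(), grip_depth() if callable(grip_depth) else grip_depth)
for c in ["top","side"]:
    im=snapshot(c); cv2.imwrite(f"pics/{c}0.png",im[:,:,::-1])
    print(c,camera_info(c))
    for n in ["rail","mark","hanger","hanger_seat","hanger_tab","loupe","loupe_grip","holder","chip","clip_tip","spool","screwdriver","jar","wrench","brush","pliers"]:
        try: print(n,[([round(float(v)) for v in d["centre"]],round(float(d["conf"]),2)) for d in boxes_of(n,c)[:3]])
        except Exception as e: print(n,e)
print(get_state()["t"])
E
```

```text
pics
{'t': 0.0, 'qpos': array([ 1.11715796,  0.62932571,  0.03844716,  1.5183567 , -0.02695503,
        0.99629283, -0.0200026 ]), 'joint_vel': array([ 0.00024862, -0.00122882, -0.00172088, -0.00150142,  0.00039692,
       -0.00136436, -0.00038362]), 'joint_torque': array([ 1.42355733e-03, -5.49723458e+01,  1.14369817e+00, -1.86630553e+01,
       -5.23531961e-02,  2.35189253e-02,  1.81485543e-04]), 'position': array([ 245.58230449, -601.10575919,  204.57108252]), 'ee_rot': array([-9.08118740e-04,  9.81254370e-01,  1.92714797e-01, -2.10994877e-04]), 'force': array([ 0.37034833, -0.30270097,  1.11606991]), 'moment': array([-0.02153241,  0.02497381,  0.02881998]), 'grip_force': 0.0, 'gripper_width': 94.01620174955545} 18.8
top {'mtx': array([[383.27848516,   0.        , 271.37942768],
       [  0.        , 383.27848516, 199.82884868],
       [  0.        ,   0.        ,   1.        ]]), 'k1': -0.050729824264928315, 'rvec': array([ 2.14115359, -2.14411912,  0.21929702]), 'tvec': array([ 51.18618861, 539.73374424, 967.01881568])}
rail [([660, 0, 170], 0.83)]
mark []
hanger [([469, -286, 1
[... 894 characters left out ...]
 1.15052862]), 'tvec': array([ 533.10503664,  179.07710415, 1236.80614746])}
rail [([667, 82, 155], 0.8)]
mark []
hanger [([467, -282, 20], 0.88)]
hanger_seat [([467, -279, 21], 0.78)]
hanger_tab [([463, -280, 17], 0.83)]
loupe [([497, 345, 28], 0.74), ([287, 261, 25], 0.68), ([378, 495, 22], 0.64)]
loupe_grip [([286, 259, 23], 0.95), ([502, 229, 19], 0.91), ([498, 341, 28], 0.9)]
holder [([535, -59, 22], 0.92)]
chip [([542, -60, 22], 0.78), ([498, 345, 26], 0.53)]
clip_tip []
spool [([373, 105, 50], 0.58)]
screwdriver [([420, -66, 18], 0.55)]
jar [([686, 338, 52], 0.9)]
wrench [([646, -346, 7], 0.71), ([423, -67, 20], 0.17)]
brush [([746, 72, 18], 0.67)]
pliers [([797, -134, 11], 0.63)]
1.7
```

```bash
python3 - <<'E'
import cv2
for c in ["top","side"]:
    im=cv2.imread(f"pics/{c}0.png"); cv2.imwrite(f"pics/{c}0b.png",cv2.resize(im,(800,600),interpolation=cv2.INTER_CUBIC))
E
```

```text
(no output)
```

View pics/top0b.png

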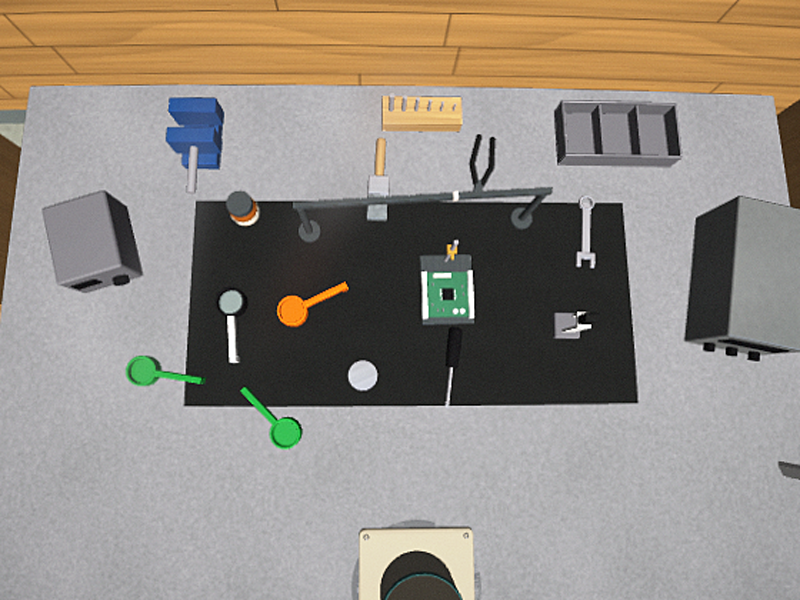

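View pics/side0b.png

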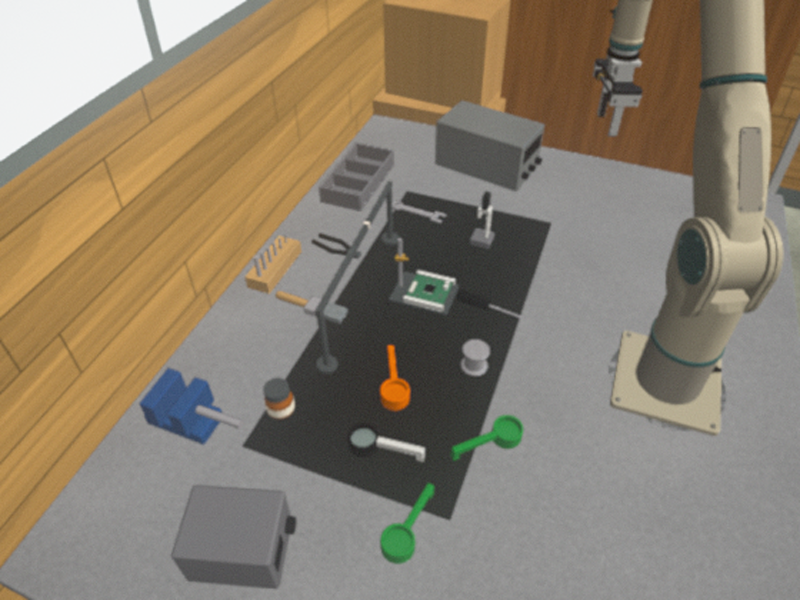

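Top view: the loupe is at (232,302) with its handle tip at (235,360), the hanger at (570,325), the rail from (295,205) to (550,190) with its line at (455,196), and the clip at (452,250). In the side view the line is at (367,226), the clip at (400,257) and the hanger at (485,215). The brush lies under the rail's left half. Next I'll zoom in on both views with pixel grids.

```bash
cat > h.py <<'E'
import numpy as np, cv2
from cell import *
def cam(c):
    i=camera_info(c); R=cv2.Rodrigues(np.array(i["rvec"]))[0]; t=np.array(i["tvec"]); return i["mtx"],i["k1"],R,t
def ray(C,uv):
    K,k1,R,t=C
    s=cv2.undistortPoints(np.array([[uv]],float),K,np.array([k1,0,0,0,0.]))[0,0]
    return -R.T@t, R.T@np.array([s[0],s[1],1.])
def atz(C,uv,z):
    o,d=ray(C,uv); return o+d*(z-o[2])/d[2]
def proj(C,P):
    K,k1,R,t=C
    return cv2.projectPoints(np.array(P,float).reshape(-1,1,3),cv2.Rodrigues(R)[0],t,K,np.array([k1,0,0,0,0.]))[0][:,0]
def tri(obs):
    A=np.zeros((3,3));b=np.zeros(3)
    for C,uv in obs:
        o,d=ray(C,uv); d/=np.linalg.norm(d); M=np.eye(3)-np.outer(d,d); A+=M;b+=M@o
    p=np.linalg.solve(A,b); return p,[np.linalg.norm(proj(C,p)[0]-uv) for C,uv in obs]
def crop(im,x,y,w,h,s):
    c=cv2.resize(im[y:y+h,x:x+w],None,fx=s,fy=s,interpolation=cv2.INTER_CUBIC)
    for k in range(0,w,10):
        cv2.line(c,(k*s,0),(k*s,3 if (x+k)%50 else 10),(0,255,255),1)
        if (x+k)%20==0: cv2.putText(c,str(x+k),(k*s,18),0,.32,(0,255,255),1)
    for k in range(0,h,10):
        cv2.line(c,(0,k*s),(3 if (y+k)%50 else 10,k*s),(0,255,255),1)
        if (y+k)%20==0: cv2.putText(c,str(y+k),(5,k*s+4),0,.32,(0,255,255),1)
    return c
E
python3 - <<'E'
from h import *
im=cv2.imread("pics/top0.png")
a=crop(im,200,120,200,50,4)          # rail
b=crop(im,380,210,40,60,5); c=crop(im,285,160,60,80,5); d=crop(im,145,195,40,70,5)
row=np.zeros((400,800,3),np.uint8)
row[:300,:200]=b; row[:400,210:510]=c; row[:350,520:720]=d
cv2.imwrite("pics/t1.png",np.vstack([a,row]))
im=cv2.imread("pics/side0.png")
a=crop(im,215,120,70,150,4); b=crop(im,320,130,35,50,5); c=crop(im,265,160,60,60,5); d=crop(im,240,290,65,40,4)
o=np.zeros((600,800,3),np.uint8); o[:600,:280]=a; o[:250,290:465]=b; o[:300,480:780]=c; o[310:470,290:550]=d
cv2.imwrite("pics/s1.png",o)
E
```

```text
(no output)
```

View pics/t1.png

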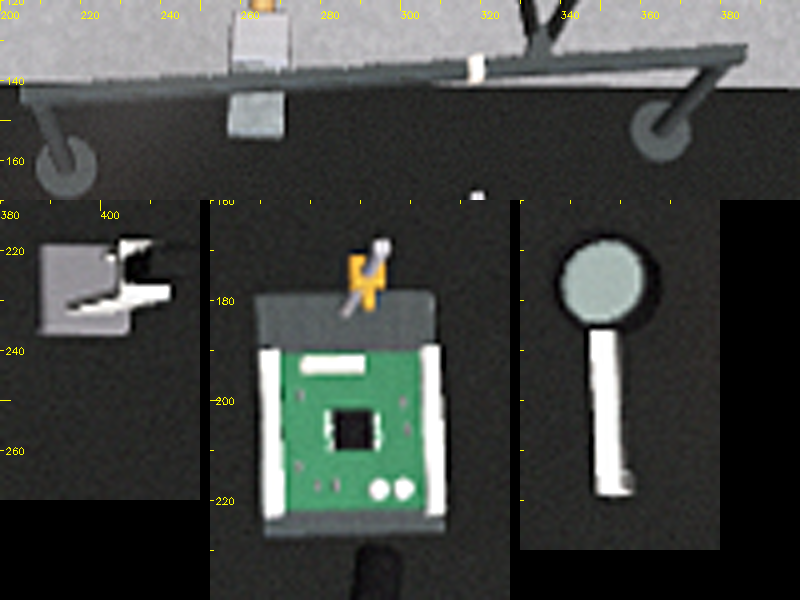

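View pics/s1.png

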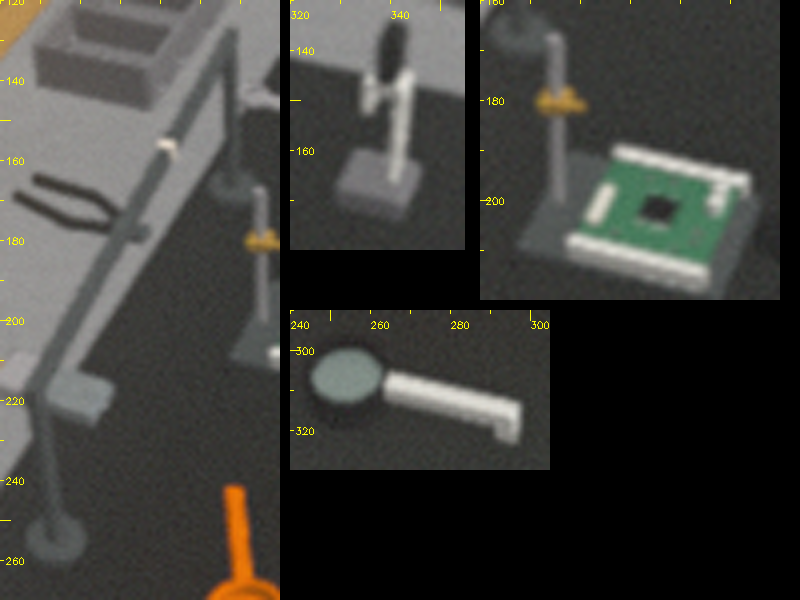

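The zoomed crops show the line at top (319.2,137) and side (256.8,157.2), the pointer tip at top (316.8,181.6) and side (286.2,181), and the chip at top (313.6,206) and side (300.6,202). The hanger's strap is on the robot side. Next I'll triangulate these points.

```bash
python3 - <<'E'
from h import *
np.set_printoptions(precision=1,suppress=True)
T=cam("top");S=cam("side")
for n,a,b,z in [("mark",(319.2,137),(256.8,157.2),170),("clip",(316.8,181.6),(286.2,181),None),("chip",(313.6,206),(300.6,202),25),("loupe top",(161.6,211),(254,306.5),30),("handle end",(163.8,253.5),(297,313.7),30)]:
    print(n,*tri([(T,a),(S,b)]), atz(T,a,z) if z else '', atz(S,b,z) if z else '')
L,R=atz(T,(205.5,143.7),170),atz(T,(386.5,133),170); print("rail",L,R,(L+R)/2,np.linalg.norm(L-R),np.degrees(np.arctan2(-(L-R)[0],(L-R)[1])))
for p in [(388,218.6),(388,237),(406,237)]: print("head",atz(T,p,20))
print("tabtop side",atz(S,(340.6,135),143),"head side",[atz(S,p,20) for p in [(329.5,165),(336,161-1.4),(346,162),(341,170.5)]])
for n in ["base"]: print("holder base",[atz(T,((x-210)/5+285,(y-200)/5+160),10) for x,y in [(255,294),(434,292),(445,534),(266,537)]])
E
```

```text
mark [673.6 -62.5 163.3] [np.float64(0.023462983824039038), np.float64(0.01846380066037873)] [671.3 -61.5 170. ] [669.9 -54.8 170. ]
clip [578.3 -64.3  94.8] [np.float64(0.13089425196782303), np.float64(0.10722272221189894)]  
chip [528.1 -65.   20.3] [np.float64(0.19608930598782193), np.float64(0.16648272663898678)] [526.8 -64.4  25. ] [527.2 -60.2  25. ]
loupe top [513.7 345.2  20.3] [np.float64(0.022773756250660367), np.float64(0.023760218936931598)] [512.2 342.7  30. ] [510.8 350.8  30. ]
handle end [400.5 332.1  30.5] [np.float64(0.24909769131164022), np.float64(0.25864348023402745)] [399.8 332.1  30. ] [401.2 331.8  30. ]
rail [653.1 210.  170. ] [ 683.2 -226.4  170. ] [668.1  -8.2 170. ] 437.404055355921 3.940818516766092
head [ 492.9 -268.6   20. ]
head [ 442.7 -265.8   20. ]
head [ 442.5 -315.6   20. ]
tabtop side [ 470.4 -295.3  143. ] head side [array([ 495. , -278.7,   20. ]), array([ 481.9, -316.3,   20. ]), array([ 444.9, -315.7,   20. ]), array([ 449.2, -263.8,   20. ])]
holder base [array([605.6, -13.7,  10. ]), array([ 607.1, -113.7,   10. ]), array([ 471.9, -115.6,   10. ]), array([470.4, -17.7,  10. ])]
```

```bash
cat >> h.py <<'E'
from scipy.spatial.transform import Rotation as Ro
def Rt():
    q=get_state()["ee_rot"]; return Ro.from_quat([q[1],q[2],q[3],q[0]])
def goto(p,yaw_toolx_deg):
    """tool-frame shift (m) and rotvec to reach world p (mm) with tool down, tool x at given world yaw"""
    R=Rt(); s=get_state(); d=R.inv().apply(np.array(p)-s["position"])/1000
    G=Ro.from_euler('z',yaw_toolx_deg,degrees=True)*Ro.from_euler('x',180,degrees=True)
    print("t",round(s["t"],2),"pos",s["position"].round(1),"shift",d.round(4),"rot",(R.inv()*G).as_rotvec().round(4),"yaw",np.degrees(np.arctan2(*R.apply([1,0,0])[1::-1])).round(2),"w",round(s["gripper_width"],1))
E
python3 - <<'E'
from h import *
goto((440,-291,260),90)
K,k,R,t=cam("wrist"); c=-R.T@t
print(K,k,Rt().inv().apply(c-get_state()["position"]), Rt().inv().apply(R.T).round(3))
E
```

```text
t 1.7 pos [ 245.8 -601.7  205.5] shift [ 0.2973 -0.2142 -0.0545] rot [ 0.    -0.    -1.183] yaw 22.22 w 93.9
[[328.19694481   0.         275.47744922]
 [  0.         328.19694481 212.82439865]
 [  0.           0.           1.        ]] 0.017210184191954272 [ 7.37828178e+01 -1.53978262e-01 -1.78552615e+02] [[ 0.012  0.972  0.234]
 [-0.995 -0.011  0.096]
 [ 0.096 -0.234  0.968]]
```

```bash
python3 -c "
from h import *
goto((468,-291,250),88)"
python3 -m jog '{"xyz":[[0.04,-0.033,-0.006],[0.085,-0.066,-0.012],[0.127,-0.099,-0.018],[0.17,-0.132,-0.024],[0.212,-0.165,-0.03],[0.254,-0.198,-0.036],[0.296,-0.224,-0.042],[0.323,-0.240,-0.045],[0.323,-0.240,-0.045],[0.323,-0.240,-0.045]],"rot":[[0,0,-0.15],[0,0,-0.3],[0,0,-0.45],[0,0,-0.6],[0,0,-0.75],[0,0,-0.9],[0,0,-1.05],[0,0,-1.148],[0,0,-1.148],[0,0,-1.148]],"grip":[0,0,0,0,0,0,0,0,0,0]}' 20
python3 - <<'E'
from h import *
goto((468,-291,250),88)
im=snapshot("wrist"); cv2.imwrite("pics/w1.png",im[:,:,::-1])
C=cam("wrist"); np.save("w1.npy",np.array(C,dtype=object),allow_pickle=True)
for n in ["hanger","hanger_tab"]: print(n,[(np.round(d["centre"]),round(float(d["conf"]),2)) for d in boxes_of(n,"wrist")[:3]])
print(proj(C,[[468,-291,143],[468,-291,20]]))
E
```

```text
t 1.7 pos [ 245.8 -601.7  205.5] shift [ 0.3232 -0.2036 -0.0445] rot [ 0.     -0.     -1.1481] yaw 22.22 w 93.9
t: 2.95
position: [453.2, -258.6, 250.3]
ee_rot: [-0.0, 0.72, 0.694, -0.001]
force: [-1.1, -0.0, -0.5]
gripper_width: 93.9
grip_force: 0.0
t 2.95 pos [ 453.2 -258.6  250.3] shift [-0.0318  0.016   0.0003] rot [-0.0008  0.0008 -0.0026] yaw 87.85 w 93.9
hanger [(array([ 468., -282.,   20.]), 0.81)]
hanger_tab [(array([ 471., -288.,   15.]), 0.91)]
[[292.77390337 244.58324482]
 [287.89078249 211.31988978]]
```

View pics/w1.png

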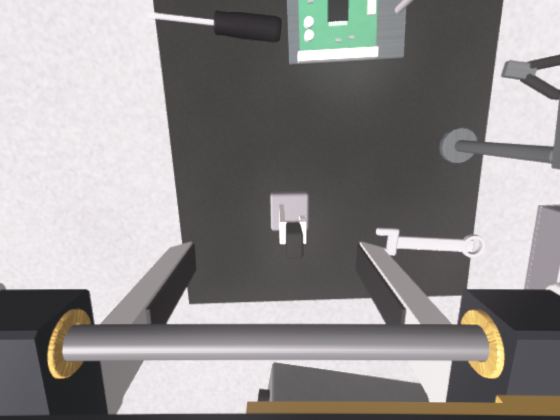

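The wrist view shows the head's top face at columns 271 to 308 and rows 193 to 230, with the black tab around (294,240). I'll compare that with model outlines projected for candidate poses.

```bash
python3 - <<'E'
from h import *
np.set_printoptions(precision=1,suppress=True)
C=tuple(np.load("w1.npy",allow_pickle=True))
im=cv2.imread("pics/w1.png")
for p in [(271,194),(307,193),(271,230),(308,230)]: print(atz(C,p,20))
box=lambda x0,x1,y0,y1,z:[(x0,y0,z),(x1,y0,z),(x1,y1,z),(x0,y1,z)]
outs=[]
for (x,y,a) in [(468,-291,0),(468,-291,-3),(470,-291,-2)]:
    o=im.copy(); o=cv2.resize(o[180:270,250:330],None,fx=6,fy=6,interpolation=cv2.INTER_CUBIC)[:, :]
    R=Ro.from_euler('z',a,degrees=True)
    for q,col in [(box(-25,25,-25,25,20),(0,255,0)),(box(-8,8,-13,13,143),(0,0,255)),(box(-14,14,-12,12,103),(255,255,0)),([(-14,-12,20),(-14,12,20),(-8,12,20),(-8,-12,20)],(0,255,255))]:
        P=proj(C,R.apply(q)+[x,y,0]); cv2.polylines(o,[np.int32((P+.5-[250,180])*6)],True,col,1)
    outs.append(o)
cv2.imwrite("pics/w1o.png",cv2.resize(np.hstack(outs),(800,300),interpolation=cv2.INTER_AREA))
E
```

```text
[ 447.2 -267.5   20. ]
[ 492.9 -268.    20. ]
[ 445.2 -315.3   20. ]
[ 493.5 -317.2   20. ]
```

View pics/w1o.png

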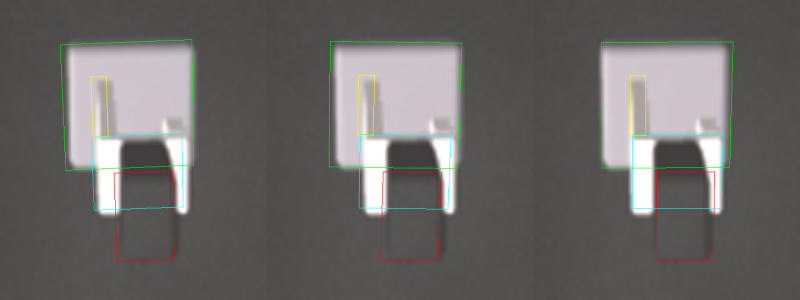

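```bash
python3 -m jog '{"xyz":[[-0.0328,0.018,0.03],[-0.0328,0.018,0.07],[-0.0328,0.018,0.11],[-0.0328,0.018,0.135],[-0.0328,0.018,0.1443],[-0.0328,0.018,0.1443],[-0.0328,0.018,0.1443],[-0.0328,0.018,0.1443],[-0.0328,0.018,0.1443],[-0.0328,0.018,0.1443]],"rot":[[0,0,0],[0,0,0],[0,0,0],[0,0,0],[0,0,0],[0,0,0],[0,0,0],[0,0,0],[0,0,0],[0,0,0]],"grip":[0.3,0.3,0.3,0.3,0.3,0.3,1,1,1,1]}' 30
python3 -c "
from h import *
s=get_state();goto((470,-292,106),88);print(s['force'],s['grip_force'])
goto((480,-292,226),94)"
```

```text
t: 4.35
position: [471.1, -290.9, 106.5]
ee_rot: [0.0, 0.719, 0.695, 0.0]
force: [-0.8, -0.9, -0.0]
gripper_width: 29.1
grip_force: 0.0
t 4.35 pos [ 471.1 -290.9  106.5] shift [-0.0011 -0.001   0.0005] rot [ 0.0005  0.0003 -0.0001] yaw 87.99 w 29.1
[-0.77642561 -0.85500066 -0.02776734] 0.0
t 4.35 pos [ 471.1 -290.9  106.5] shift [-0.0008  0.009  -0.1195] rot [ 0.0005  0.0003 -0.1048] yaw 87.99 w 29.1
```

```bash
python3 -m jog '{"xyz":[[0,0,0],[0,0,0],[0,0,0],[0,0,0],[0,0,-0.01],[0,0,-0.04],[0,0,-0.075],[0,0,-0.105],[0,0,-0.119],[0,0,-0.119]],"rot":[[0,0,0],[0,0,0],[0,0,0],[0,0,0],[0,0,0],[0,0,0],[0,0,0],[0,0,0],[0,0,0],[0,0,0]],"grip":[1,1,1,1,1,1,1,1,1,1]}' 30
python3 -c "
from h import *
s=get_state();print(s['force'],s['grip_force'])
print(np.radians(3.94))
u=np.array([-0.0687,.9976]); m=np.array([671,-61]); p=m+85*u-60*np.array([.9976,.0687]); print(p)
goto((*p,222),93.94)"
```

```text
t: 5.6
position: [471.3, -291.0, 225.9]
ee_rot: [0.001, 0.719, 0.695, 0.0]
force: [-0.2, 0.4, -0.8]
gripper_width: 15.9
grip_force: 30.0
[-0.21165892  0.39598881 -0.78633752] 29.98239040374756
0.06876597252857658
[605.3045  19.674 ]
t 5.6 pos [ 471.3 -291.   225.9] shift [0.3152 0.123  0.0038] rot [ 0.0014  0.0009 -0.1039] yaw 87.99 w 15.9
```

```bash
python3 -m jog '{"xyz":[[0.03,0,0],[0.075,0,0],[0.12,0,0],[0.165,0,0],[0.21,0,0.001],[0.25,0.02,0.003],[0.285,0.06,0.003],[0.305,0.095,0.003],[0.3152,0.123,0.003],[0.3152,0.123,0.003]],"rot":[[0,0,0],[0,0,0],[0,0,0],[0,0,-0.02],[0,0,-0.04],[0,0,-0.06],[0,0,-0.08],[0,0,-0.1039],[0,0,-0.1039],[0,0,-0.1039]],"grip":[1,1,1,1,1,1,1,1,1,1]}' 30
python3 - <<'E'
from h import *
goto((605.3,19.7,222),93.94)
for c in ["wrist","top"]:
    im=snapshot(c); cv2.imwrite(f"pics/{c}2.png",im[:,:,::-1])
C=cam("wrist"); np.save("w2.npy",np.array(C,dtype=object),allow_pickle=True)
u=np.array([-0.0687,.9976,0]); m=np.array([671,-61,170.]); r=np.array([.9976,.0687,0])
im=cv2.imread("pics/wrist2.png")
for s in (-5,5):
    P=proj(C,[m+s*r+k*u for k in np.linspace(-120,260,30)]); cv2.polylines(im,[np.int32(P)],False,(0,0,255),1)
cv2.imwrite("pics/w2o.png",cv2.resize(im,(800,600),interpolation=cv2.INTER_CUBIC))
E
```

```text
t: 6.85
position: [605.5, 21.2, 220.0]
ee_rot: [-0.001, 0.682, 0.732, -0.0]
force: [-0.9, -0.2, -2.3]
gripper_width: 15.8
grip_force: 30.0
t 6.85 pos [605.5  21.2 220. ] shift [-0.0015 -0.0003 -0.002 ] rot [-0.002  -0.0012  0.0017] yaw 94.04 w 15.8
```

View pics/w2o.png

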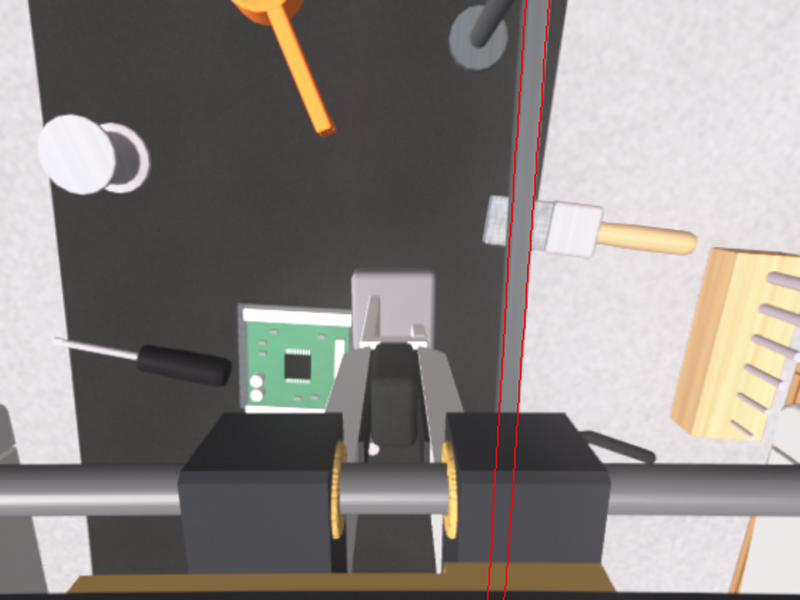

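The overlay follows the rail to within a couple of pixels; the visible near face makes the bar look wider. I'll check intensity profiles across it.

```bash
python3 - <<'E'
from h import *
np.set_printoptions(precision=1,suppress=True,linewidth=200)
C=tuple(np.load("w2.npy",allow_pickle=True)); im=cv2.imread("pics/wrist2.png").mean(2)
u=np.array([-0.0687,.9976,0]); m=np.array([671,-61,170.]); r=np.array([.9976,.0687,0])
for k in (100,130,220,240):
    xs=np.arange(-16,12)
    P=[proj(C,[m+s*r+(k+j)*u for s in xs]) for j in (-4,-2,0,2,4)]
    v=np.mean([cv2.remap(np.float32(im),np.float32(p[:,:1]),np.float32(p[:,1:]),cv2.INTER_LINEAR)[:,0] for p in P],axis=0)
    print(k,P[2][0],dict(zip(xs.tolist(),v.round().astype(int).tolist())))
# model: near lower edge
print(proj(C,[m+100*u,m-5*r+100*u,m-5*r+100*u-[0,0,14]]))
E
```

```text
100 [339.  211.3] {-16: 76, -15: 77, -14: 76, -13: 76, -12: 77, -11: 77, -10: 77, -9: 78, -8: 83, -7: 101, -6: 107, -5: 115, -4: 134, -3: 136, -2: 134, -1: 135, 0: 135, 1: 136, 2: 137, 3: 138, 4: 137, 5: 158, 6: 218, 7: 225, 8: 223, 9: 224, 10: 225, 11: 226}
130 [341.2 169.6] {-16: 147, -15: 147, -14: 153, -13: 159, -12: 161, -11: 159, -10: 162, -9: 162, -8: 156, -7: 121, -6: 109, -5: 115, -4: 135, -3: 138, -2: 136, -1: 136, 0: 136, 1: 136, 2: 138, 3: 140, 4: 139, 5: 149, 6: 198, 7: 211, 8: 211, 9: 213, 10: 213, 11: 209}
220 [348.9  24.9] {-16: 130, -15: 132, -14: 126, -13: 108, -12: 78, -11: 71, -10: 71, -9: 71, -8: 75, -7: 94, -6: 103, -5: 107, -4: 125, -3: 132, -2: 130, -1: 129, 0: 128, 1: 128, 2: 130, 3: 131, 4: 131, 5: 111, 6: 76, 7: 73, 8: 73, 9: 74, 10: 75, 11: 112}
240 [351.  -12.2] {-16: 0, -15: 0, -14: 0, -13: 0, -12: 0, -11: 0, -10: 0, -9: 0, -8: 0, -7: 0, -6: 0, -5: 0, -4: 0, -3: 0, -2: 0, -1: 0, 0: 0, 1: 0, 2: 0, 3: 0, 4: 0, 5: 0, 6: 0, 7: 0, 8: 0, 9: 0, 10: 0, 11: 0}
[[361.3 211.3]
 [354.3 211.3]
 [350.1 206.7]]
```

```bash
python3 - <<'E'
from h import *
C=tuple(np.load("w2.npy",allow_pickle=True))
a,b=atz(C,(246.4,190.5),134),atz(C,(304.2,189.5),134); print(a,b,(a+b)/2)
# expected head far edge centre for tcp
t=np.array([605.5,21.2]); u=np.array([-.0705,.9975]); print(t+25*u)
m=np.array([671.3,-61]); uu=np.array([-.0687,.9976]); print(m+85*uu)
goto((*(m+85*uu),220),93.94)
E
```

```text
[578.09119394  41.12488774 134.        ] [625.29835584  45.25758619 134.        ] [601.69477489  43.19123697 134.        ]
[603.7375  46.1375]
[665.4605  23.796 ]
t 6.95 pos [603.4  19.6 220.5] shift [-0.      0.0622  0.0003] rot [-0.0037  0.0002  0.0002] yaw 93.95 w 16.2
```

```bash
python3 -m jog '{"xyz":[[0,0.01,0],[0,0.025,0],[0,0.04,0],[0,0.055,0],[0,0.0624,0],[0,0.0624,0],[0,0.0624,0],[0,0.0624,0.007],[0,0.0624,0.014],[0,0.0624,0.014]],"rot":[[0,0,0],[0,0,0],[0,0,0],[0,0,0],[0,0,0],[0,0,0],[0,0,0],[0,0,0],[0,0,0],[0,0,0]],"grip":[1,1,1,1,1,1,1,1,1,1]}' 30
python3 - <<'E'
from h import *
goto((665.4,23.8,181.5),93.94)
im=snapshot("wrist"); cv2.imwrite("pics/wrist3.png",im[:,:,::-1]); C=cam("wrist")
u=np.array([-0.0687,.9976,0]); m=np.array([671.3,-61,170.]); r=np.array([.9976,.0687,0])
cv2.imwrite("pics/w3.png",cv2.resize(im[120:340,220:380,::-1],None,fx=2.7,fy=2.7,interpolation=cv2.INTER_CUBIC))
goto((665.4,23.8,181.5),93.94)
E
```

```text
t: 8.2
position: [666.4, 24.0, 207.2]
ee_rot: [-0.001, 0.682, 0.731, -0.001]
force: [-0.2, -0.3, -2.4]
gripper_width: 15.3
grip_force: 30.0
t 8.2 pos [666.4  24.  207.2] shift [-0.0001 -0.0009  0.0257] rot [-0.0019  0.0001  0.0001] yaw 93.95 w 15.3
t 8.25 pos [666.8  24.1 207.7] shift [-0.0002 -0.0014  0.0262] rot [-0.001   0.      0.0001] yaw 93.95 w 16.0
```

View pics/w3.png

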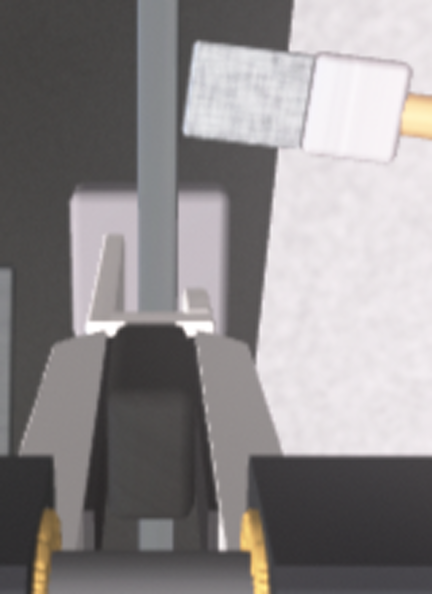

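The bar spans columns 138 to 177 in the crop. The hanger's bridge, tab and head are all centred near column 150, so the hanger needs about 1.8 mm more away from the robot. Then I'll lower it.

```bash
python3 -m jog '{"xyz":[[0,0.0018,0],[0,0.0018,0.006],[0,0.0018,0.011],[0,0.0018,0.016],[0,0.0018,0.02],[0,0.0018,0.023],[0,0.0018,0.0255],[0,0.0018,0.0265],[0,0.0018,0.0265],[0,0.0018,0.0265]],"rot":[[0,0,0],[0,0,0],[0,0,0],[0,0,0],[0,0,0],[0,0,0],[0,0,0],[0,0,0],[0,0,0],[0,0,0]],"grip":[1,1,1,1,1,1,1,1,1,1]}' 30
python3 - <<'E'
from h import *
s=get_state(); goto((665.4,23.8,181.5),93.94); print(s["force"],s["moment"])
E
```

```text
t: 9.5
position: [669.1, 24.3, 181.8]
ee_rot: [0.0, 0.682, 0.731, 0.0]
force: [0.9, 0.7, -0.9]
gripper_width: 15.8
grip_force: 30.0
t 9.5 pos [669.1  24.3 181.8] shift [-0.0003 -0.0037  0.0003] rot [ 0.0003 -0.      0.0001] yaw 93.95 w 15.8
[ 0.90603911  0.71468483 -0.86818554] [-0.11732604 -0.11389393 -0.00197509]
```

```bash
python3 -m jog '{"xyz":[[-0.006,0,0],[-0.016,0,0],[-0.027,0,0],[-0.038,0,0],[-0.049,0,0],[-0.06,0,0],[-0.07,0,0],[-0.078,0,0],[-0.08,0,0],[-0.08,0,0]],"rot":[[0,0,0],[0,0,0],[0,0,0],[0,0,0],[0,0,0],[0,0,0],[0,0,0],[0,0,0],[0,0,0],[0,0,0]],"grip":[1,1,1,1,1,1,1,1,1,1]}' 30
python3 - <<'E'
from h import *
s=get_state(); goto((671.3,-61,181.5),93.94); print(s["force"])
o=[]
for c,(x,y,w,h) in [("wrist",(220,150,160,190)),("side",(235,130,60,60)),("top",(290,110,60,50))]:
    im=snapshot(c); cv2.imwrite(f"pics/{c}4.png",im[:,:,::-1]); k=2 if c=="wrist" else 4
    o.append(crop(im[:,:,::-1].copy(),x,y,w,h,k))
H=np.zeros((400,800,3),np.uint8); X=0
for i in o: H[:i.shape[0],X:X+i.shape[1]]=i; X+=i.shape[1]
cv2.imwrite("pics/c4.png",H)
E
```

```text
t: 10.75
position: [674.4, -55.3, 181.7]
ee_rot: [-0.0, 0.682, 0.731, 0.0]
force: [-0.1, 0.7, -1.8]
gripper_width: 15.9
grip_force: 30.0
t 10.75 pos [674.4 -55.3 181.7] shift [-0.0055 -0.0035  0.0002] rot [ 0.     -0.0004  0.0002] yaw 93.95 w 15.9
[-0.0540798   0.66962661 -1.77850118]
```

View pics/c4.png

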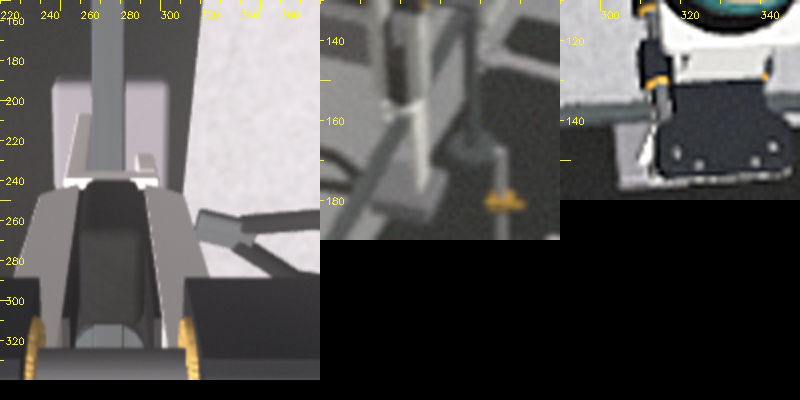

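```bash
python3 -m jog '{"xyz":[[-0.0025,0,0],[-0.0045,0,0],[-0.0045,0,0],[-0.0045,0,0],[-0.0045,0,0],[-0.0045,0,0],[-0.0045,0,-0.01],[-0.0045,0,-0.04],[-0.0045,0,-0.08],[-0.03,0,-0.12]],"rot":[[0,0,0],[0,0,0],[0,0,0],[0,0,0],[0,0,0],[0,0,0],[0,0,0],[0,0,0],[0,0,0],[0,0,0]],"grip":[1,1,0.5,0.5,0.5,0.5,0.5,0.5,0.5,0.5]}' 30
python3 - <<'E'
from h import *
s=get_state(); goto((671.3,-61,181.5),93.94); print(s["force"])
im=snapshot("wrist"); cv2.imwrite("pics/wrist5.png",im[:,:,::-1]); C=cam("wrist"); np.save("w5.npy",np.array(C,dtype=object),allow_pickle=True)
cv2.imwrite("pics/c5.png",crop(im[:,:,::-1].copy(),190,120,190,190,3))
print(proj(C,[[671.3,-61,170],[671.3,-61,218]]))
E
```

```text
t: 12.15
position: [676.7, -82.5, 304.0]
ee_rot: [-0.0, 0.681, 0.733, 0.001]
force: [0.7, -0.2, -0.1]
gripper_width: 47.0
grip_force: 0.0
t 12.15 pos [676.7 -82.5 304. ] shift [ 0.0216 -0.0039  0.1225] rot [ 0.0012 -0.002   0.0047] yaw 94.21 w 47.0
[ 0.74649024 -0.16641348 -0.10564012]
[[266.97416046 173.42248847]
 [266.20111662 181.63590381]]
```

View pics/c5.png

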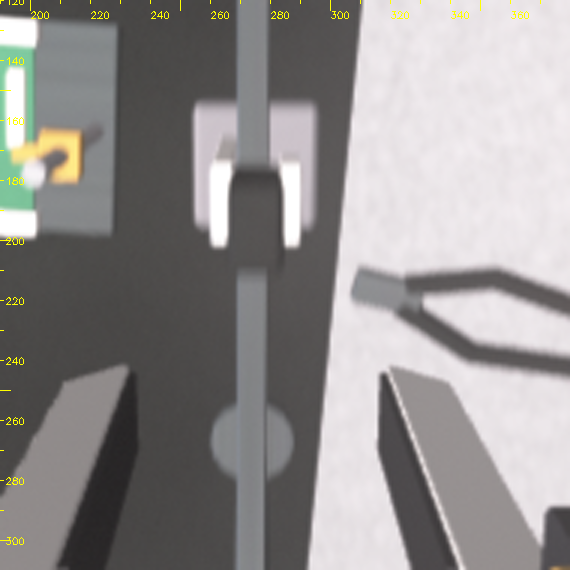

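The hanger sits on the bar with its bridge at rows 174 to 202, and the white line is hidden under it. I'll compute the hanger's y.

```bash
python3 - <<'E'
from h import *
np.set_printoptions(precision=1,suppress=True)
C=tuple(np.load("w5.npy",allow_pickle=True))
print("cam",-C[2].T@C[3])
for r in (173.5,202): print("bridge",atz(C,(263,r),178))
print("tab far",atz(C,(274,210),218),"bar shadow",atz(C,(274,210),170), "bar front",atz(C,(274,174.5),170))
print("head",[atz(C,p,95) for p in [(254.5,153.5),(295,153.5)]])
# clip & chip here
print("clip",atz(C,(203,170.5),100))
goto((650,-200,300),93.94)
E
```

```text
cam [672.9 -15.5 488.2]
bridge [667.6 -60.2 178. ]
bridge [669.1 -87.8 178. ]
tab far [679.3 -84.9 218. ] bar shadow [680.5 -97.2 170. ] bar front [678.2 -61.6 170. ]
head [array([654.8, -49.1,  95. ]), array([702.6, -46. ,  95. ])]
clip [595.5 -72.5 100. ]
t 12.2 pos [679.6 -89.9 310. ] shift [-0.1 -0.   0. ] rot [ 0.  0. -0.] yaw 93.77 w 47.1
```

```bash
python3 -m jog '{"xyz":[[0.04,-0.03,0],[0.09,-0.06,0],[0.145,-0.085,0],[0.2,-0.11,0],[0.255,-0.135,0.01],[0.31,-0.155,0.03],[0.365,-0.175,0.05],[0.415,-0.188,0.07],[0.441,-0.188,0.09],[0.441,-0.188,0.1]],"rot":[[0,0,0.17],[0,0,0.34],[0,0,0.51],[0,0,0.68],[0,0,0.85],[0,0,1.02],[0,0,1.19],[0,0,1.36],[0,0,1.54],[0,0,1.54]],"grip":[0,0,0,0,0,0,0,0,0,0]}' 20
python3 -m jog '{"xyz":[[0,0,0],[0,0,0],[0,0,0],[0,0,0],[0,0,0],[0,0,0],[0,0,0],[0,0,0],[0,0,0],[0,0,0]],"rot":[[0,0,0],[0,0,0],[0,0,0],[0,0,0],[0,0,0],[0,0,0],[0,0,0],[0,0,0],[0,0,0],[0,0,0]],"grip":[0,0,0,0,0,0,0,0,0,0]}' 20
python3 - <<'E'
from h import *
np.set_printoptions(precision=1,suppress=True,linewidth=220)
goto((462,338,200),5.6)
C=cam("wrist"); im=snapshot("wrist"); cv2.imwrite("pics/wrist6.png",im[:,:,::-1]); np.save("w6.npy",np.array(C,dtype=object),allow_pickle=True)
for n in ["loupe","loupe_grip"]:
    for d in masks_of(n,"wrist")[:3]:
        ys,xs=np.nonzero(d["mask"]); print(n,d["conf"],len(xs),xs.min(),xs.max(),ys.min(),ys.max(), im[d["mask"]].mean(0))
    print([(np.round(d["centre"]),round(float(d["conf"]),2)) for d in boxes_of(n,"wrist")[:3]])
print("pred",proj(C,[[512,343,30],[400,332,30]]))
im=snapshot("top"); cv2.imwrite("pics/top6.png",im[:,:,::-1])
g=im.astype(int).min(2)
a=cv2.imread("pics/top0.png").min(2)
print("before");print(a[130:146,306:334]);print("now");print(g[118:160,308:330])
E
```

```text
t: 13.45
position: [457.3, 343.9, 201.1]
ee_rot: [-0.0, 0.999, 0.053, -0.0]
force: [-0.5, -0.1, 0.9]
gripper_width: 94.6
grip_force: 0.0
t: 14.7
position: [458.6, 341.6, 201.7]
ee_rot: [0.0, 0.999, 0.05, 0.0]
force: [0.3, -0.0, 0.4]
gripper_width: 93.9
grip_force: 0.0
t 14.7 pos [458.6 341.6 201.7] shift [0. 0. 0.] rot [ 0. -0.  0.] yaw 5.71 w 93.9
loupe 0.87 2909 103 228 215 271 [ 90.5 188.3 109.4]
loupe 0.84 3547 352 490 129 196 [240.1 172.7  83.6]
loupe 0.76 2960 252 303 118 245 [193.4 195.4 194.7]
[(array([385., 494.,  21.]), 0.89), (array([506., 341.,  29.]), 0.87), (array([511., 222.,  29.]), 0.81)]
loupe_grip 0.96 1147 285 362 273 369 [100.2 175.4 113.7]
loupe_grip 0.78 2985 103 228 216 271 [ 92.9 188.3 111.2]
loupe_grip 0.69 3094 251 305 118 245 [190.1 191.8 191.1]
[(array([325., 279.,  33.]), 0.9), (array([382., 495.,  17.]), 0.78), (array([506., 341.,  28.]), 0.69)]
pred [[279.5 147.2]
 [279.  248.2]]
before
[[183 187 186 186 186 179 181 184 179 187 182 183 179 181 188 185 181 179 184 190 189 188 186 184 192 159  42  87]
 [188 188 189 187 189 177 181 182 181 184 185 180 181
[... 4799 characters left out ...]
2 152 153 149 148 154 152 154 150 158 149  59  34  42  41  38]
 [162 152 158 156 151 157 159 154 160 163 169 168 169 172 174 181 176  77  34  41  41  39]
 [185 182 184 182 194 186 186 187 189 178 181 177 180 166 165 167 155  61  37  42  40  39]
 [171 161 160 160 159 160 161 159 158 155 155 154 149 136 132 131  86  35  39  36  38  42]
 [131 111 114 109 107  88  97  91  92  89  86  82  82  76  77  78  42  38  43  42  42  47]
 [ 77  59  66  64  64  43  46  46  52  46  39  39  41  32  36  32  33  37  37  43  39  44]
 [ 35  31  33  32  40  38  31  36  40  32  40  41  42  33  42  39  36  41  41  45  39  40]
 [ 36  41  40  41  38  42  32  40  41  45  41  43  39  36  41  39  40  44  39  44  38  42]]
```

The top view puts the bridge at column 319.4 or so once corrected for height, against 318.8 for the line, so the lamp is within about 2 mm of it. Next I'll locate the loupe numerically.

```bash
python3 - <<'E'
from h import *
np.set_printoptions(precision=1,suppress=True,linewidth=220)
C=tuple(np.load("w6.npy",allow_pickle=True)); im=cv2.imread("pics/wrist6.png")[:,:,::-1].astype(int)
g=im.min(2)
for r in range(112,252,6): print(r,g[r,248:312:2])
m=np.uint8(g>215); n,l,st,ce=cv2.connectedComponentsWithStats(m)
for i in range(1,n):
    if 300<st[i][4]<4000 and 240<ce[i][0]<320: 
        print(st[i],ce[i]); ys,xs=np.nonzero(l==i)
        P=np.array([atz(C,(x,y),30) for x,y in zip(xs,ys)])
        print(P.min(0),P.max(0)); 
        for x0 in np.arange(395,480,10):
            q=P[(P[:,0]>x0)&(P[:,0]<x0+10)]
            if len(q): print(x0+5,q[:,1].min(),q[:,1].max(),(q[:,1].min()+q[:,1].max())/2)
E
```

```text
112 [73 69 71 72 72 71 72 72 73 74 72 75 75 74 73 74 73 77 75 75 74 74 74 76 73 76 77 76 73 75 75 74]
118 [71 71 74 74 73 74 73 73 73 72 74 73 62 63 59 60 63 66 69 74 74 75 75 77 75 75 73 76 74 74 74 73]
124 [ 73  74  72  73  74  73  65  62  65  66  89 173 209 212 225 225 219 209 196  99  69  66  65  62  73  75  75  76  76  75  73  77]
130 [ 73  74  73  73  60  64  74 198 228 227 228 227 228 227 228 228 228 228 228 228 227 227 204  79  66  65  66  79  79  76  75  74]
136 [ 75  74  66  62  66 168 228 228 228 228 228 228 228 228 227 227 227 227 226 227 227 227 228 227 196  66  67  67  76  76  76  77]
142 [ 75  75  62  65 100 226 227 227 228 228 228 228 227 228 227 228 228 228 228 227 226 226 226 225 225 134  67  67  76  77  77  75]
148 [ 77  75  63  67  85 222 226 226 226 226 226 226 226 226 226 226 226 226 225 226 226 225 226 225 224 129  68  68  76  78  77  77]
154 [ 78  77  75  66  67 104 220 227 227 226 226 226 227 226 227 226 226 227 226 226 226 226 225 222 132  68  72  73  80  79  79  78]
160 [ 79  77  78  79  73  70  68 101 185 223 226 226 226 227 226 227 227 226 226 226 224 208
[... 2001 characters left out ...]
81 81 80 81 80 80]
[ 258  124   40   41 1280] [277.2 144. ]
[493.9 324.9  30. ] [535.3 366.2  30. ]
[272 171  11  76 783] [276.7 207.7]
[401.9 330.1  30. ] [487.3 348.3  30. ]
400 330.1437130724502 340.3955173818868 335.2696152271685
410 330.2683751220957 341.4355350732353 335.8519550976655
420 331.3814806642222 342.3474216085898 336.864451136406
430 332.3576735093824 343.3593678926882 337.85852070103533
440 333.4412315019102 344.3567967868974 338.8990141444038
450 334.50950680605666 345.33994057406585 339.9247236900612
460 334.8267671915352 346.309027207873 340.56789719970413
470 335.52255057273527 347.2642804446539 341.3934155086946
480 336.5540402789181 348.205919969547 342.37998012423253
```

```bash
python3 -m jog '{"xyz":[[0.0061,0.0012,0.04],[0.0061,0.0012,0.09],[0.0061,0.0012,0.135],[0.0061,0.0012,0.17],[0.0061,0.0012,0.188],[0.0061,0.0012,0.1965],[0.0061,0.0012,0.1965],[0.0061,0.0012,0.1965],[0.0061,0.0012,0.1965],[0.0061,0.0012,0.1965]],"rot":[[0,0,0.0105],[0,0,0.0105],[0,0,0.0105],[0,0,0.0105],[0,0,0.0105],[0,0,0.0105],[0,0,0.0105],[0,0,0.0105],[0,0,0.0105],[0,0,0.0105]],"grip":[0.4,0.4,0.4,0.4,0.4,0.4,0.4,1,1,1]}' 30
python3 -m jog '{"xyz":[[0,0,0],[0,0,0],[0,0,0],[0,0,0],[0,0,0],[0,0,0],[0,0,0],[0,0,0],[0,0,0],[0,0,0]],"rot":[[0,0,0],[0,0,0],[0,0,0],[0,0,0],[0,0,0],[0,0,0],[0,0,0],[0,0,0],[0,0,0],[0,0,0]],"grip":[1,1,1,1,1,1,1,1,1,1]}' 30
```

```text
t: 16.25
position: [465.1, 341.2, 5.8]
ee_rot: [-0.0, 0.999, 0.045, 0.0]
force: [0.2, -0.1, -0.4]
gripper_width: 30.0
grip_force: 0.0
t: 17.5
position: [464.9, 341.0, 5.3]
ee_rot: [-0.0, 0.999, 0.045, 0.0]
force: [-0.3, -1.0, 4.2]
gripper_width: 11.7
grip_force: 30.0
```

```bash
python3 -m jog '{"xyz":[[0,0,-0.02],[0,0,-0.055],[0,0,-0.1],[0,0.01,-0.145],[-0.01,0.05,-0.18],[-0.02,0.1,-0.195],[-0.03,0.155,-0.195],[-0.0385,0.21,-0.195],[-0.0385,0.25,-0.195],[-0.0385,0.2626,-0.195]],"rot":[[0,0,0],[0,0,0],[0,0,0],[0,0,0],[0,0,0.03],[0,0,0.06],[0,0,0.09],[0,0,0.09],[0,0,0.09],[0,0,0.09]],"grip":[1,1,1,1,1,1,1,1,1,1]}' 30
python3 -m jog '{"xyz":[[0,0,0],[0,0,0],[0,0,0],[0,0,0],[0,0,0],[0,0,0],[0,0,0],[0,0,0],[0,0,0],[0,0,0]],"rot":[[0,0,0],[0,0,0],[0,0,0],[0,0,0],[0,0,0],[0,0,0],[0,0,0],[0,0,0],[0,0,0],[0,0,0]],"grip":[1,1,1,1,1,1,1,1,1,1]}' 30
cat > look.py <<'E'
from h import *
import sys
def look(tag):
    np.set_printoptions(precision=1,suppress=True,linewidth=220)
    goto((450,76,200),0)
    Cs=cam("wrist"); im=snapshot("wrist"); cv2.imwrite(f"pics/{tag}.png",im[:,:,::-1]); np.save(tag+".npy",np.array(Cs,dtype=object),allow_pickle=True)
    h=cv2.cvtColor(im,cv2.COLOR_RGB2HSV)
    pr=proj(Cs,[[578,-64,98],[527,-64,25]]); print("pred tip,chip",pr)
    m=np.uint8((h[...,0]>12)&(h[...,0]<28)&(h[...,1]>130)&(h[...,2]>120)); n,l,st,ce=cv2.connectedComponentsWithStats(m)
    b=[i for i in range(1,n) if st[i][4]>15 and np.linalg.norm(ce[i]-pr[0])<60]; print("brass",[(st[i].tolist(),ce[i]) for i in b])
    if b:
        i=max(b,key=lambda i:st[i][4]); x,y,w,hh,_=st[i]
        for r in range(y-2,y+hh+2): print(r,x-2,"".join("#" if l[r,c]==i else "." for c in range(x-2,x+w+2)))
    gr=np.uint8((h[...,0]>50)&(h[...,0]<90)&(h[...,1]>90)); 
    c=pr[1].astype(int); k=im[c[1]-25:c[1]+25,c[0]-30:c[0]+30].max(2)<60; n,l,st,ce=cv2.connectedComponentsWithStats(np.uint8(k))
    for i in range(1,n):
        if st[i][4]>60: print("dark",st[i],ce[i]+c-[30,25],atz(Cs,ce[i]+c-[30,25],25))
if __name__=="__main__": look(sys.argv[1])
E
python3 look.py vA
```

```text
t: 18.75
position: [449.6, 73.4, 200.0]
ee_rot: [0.0, 1.0, -0.002, -0.0]
force: [-0.2, 0.9, -0.4]
gripper_width: 12.0
grip_force: 30.0
t: 20.0
position: [449.8, 76.0, 200.2]
ee_rot: [-0.0, 1.0, -0.0, 0.0]
force: [0.6, 0.8, -0.9]
gripper_width: 11.5
grip_force: 30.0
t 20.0 pos [449.8  76.  200.2] shift [ 0. -0.  0.] rot [-0. -0. -0.] yaw -0.05 w 11.5
pred tip,chip [[455.6  53.8]
 [410.9 123.1]]
brass [([442, 13, 26, 40, 135], array([449.5,  31.4]))]
11 440 ..............................
12 440 ..............................
13 440 ........########..............
14 440 .......##.....................
15 440 .......##.....................
16 440 ......###.....................
17 440 ......###.....................
18 440 ......###.....................
19 440 ......##......................
20 440 ......##......................
21 440 .....###......................
22 440 .....###......................
23 440 .....###......................
24 440 ......##......................
25 440 .....###......................
26 440 .....###......................
27 440 .....###......................
2
[... 324 characters left out ...]
############....
37 440 ..##########.......#####......
38 440 ..##########.......###........
39 440 ..........##..................
40 440 ..........#...................
41 440 ..........#...................
42 440 ..........#...................
43 440 ..........#...................
44 440 ..........#...................
45 440 ..........#...................
46 440 .........##...................
47 440 .........##...................
48 440 .........##...................
49 440 .........#....................
50 440 .........#....................
51 440 .........#....................
52 440 .........#....................
53 440 ..............................
54 440 ..............................
```

```bash
python3 - <<'E'
import cv2,numpy as np
im=cv2.imread("pics/vA.png"); h=cv2.cvtColor(im,cv2.COLOR_BGR2HSV)
np.set_printoptions(linewidth=250)
for r in list(range(12,36,6))+list(range(36,60)): print(r,"h",h[r,436:470,0][::1],"s",)
print("S")
for r in range(36,60,1): print(r,h[r,440:464,1])
print("V")
for r in range(36,60,1): print(r,h[r,440:464,2])
# chip region
g=im.max(2)
print("chip");print(g[100:150:2,385:440:2])
E
```

```text
12 h [  6   8   6   8  12  12  12   6   8   8  10  12  14  16  16  16  16  16  16  17  17  17  17  17  17  17  17  17  17  17  17  13 171 170] s
18 h [ 12  12   6   6  10  14  17  17  17  17  17  17  22  26  26  26  26  26  26  25  24  19  15  14   6 173 167 165 170 165 165 165 163 167] s
24 h [ 12   6   6  10  11  16  18  17  17  17  17  20  24  25  25  25  25  23  14 171 167 167 169 165 165 163 167 165 166 164 166 178   7  18] s
30 h [ 10   6 171 176  11  15  17  17  17  17  18  23  25  25  25  25  25  25  25  24  23  23  22  23  24  24  24  25  24  24  25  25  24  18] s
36 h [171 165 169 173  13  17  17  18  18  17  19  21  21  21  20  20  22  22  22  22  22  21  21  20  19  19  19  19  18  17  17  17  16  10] s
37 h [165 161 167   0  13  17  18  18  18  18  19  19  19  18  18  20  23  23  24  23  24  23  23  19  19  19  18  17  17  16  16  14  13   5] s
38 h [165 167 167 175  13  16  17  17  18  17  18  17  17  17  18  21  24  25  25  25  25  25  23  18  17  17  17  17  14  15  13   9   6  10] s
39 h [165 165 165 169   9  14  17  17  17  17  16  16  16  17  18  21  25  25  26  26
[... 9848 characters left out ...]
 207 206]
 [212 214 216 214 212 212 211 210 211 210 210 210 210 210 209 208 208 207 206 205 205 207 207 207 206 207 205 205]
 [212 213 214 216 214 212 210 210 211 212 212 211 210 210 208 208 208 207 206 206 206 207 208 206 207 207 206 205]
 [212 213 215 215 214 212 210 211 212 212 211 210 210 210 209 210 210 208 206 206 206 207 207 207 206 206 207 206]
 [210 212 214 214 213 212 210 210 212 212 211 211 210 208 209 211 210 208 207 205 205 207 208 206 206 206 207 207]
 [211 212 212 212 211 210 209 211 213 213 211 210 209 210 210 211 210 208 206 204 206 207 207 205 205 205 205 205]
 [210 179 193 205 210 207 201 211 212 212 212 210 209 210 210 208 206 201 204 205 205 205 203 195 201 209 203 204]]
```

In view A the pointer tip is at about (452.7,53) and the chip centre at (410.2,121.3). Next is view B, from the other side.

```bash
python3 -m jog '{"xyz":[[0,0.02,0],[0,0.065,0],[0,0.115,0],[0,0.165,0],[0,0.215,0],[0,0.26,0],[0,0.285,0],[0,0.285,0],[0,0.285,0],[0,0.285,0]],"rot":[[0,0,0],[0,0,0],[0,0,0],[0,0,0],[0,0,0],[0,0,0],[0,0,0],[0,0,0],[0,0,0],[0,0,0]],"grip":[1,1,1,1,1,1,1,1,1,1]}' 30
python3 - <<'E'
from h import *
np.set_printoptions(linewidth=250,precision=1,suppress=True)
goto((450,-210,200),0)
Cs=cam("wrist"); im=snapshot("wrist"); cv2.imwrite("pics/vB.png",im[:,:,::-1]); np.save("vB.npy",np.array(Cs,dtype=object),allow_pickle=True)
goto((450,-210,200),0)
pr=proj(Cs,[[578,-64,98],[527,-64,25]]); print(pr)
h=cv2.cvtColor(im,cv2.COLOR_RGB2HSV); x,y=pr[0].astype(int)
print(x-14,y-12)
S=h[y-12:y+12,x-14:x+14,1]
for i,r in enumerate(S): print(y-12+i,r)
x,y=pr[1].astype(int); print(x-24,y-20); print(im.max(2)[y-20:y+22:2,x-24:x+24:2])
E
```

```text
t: 21.3
position: [449.8, -207.4, 200.2]
ee_rot: [-0.0, 1.0, 0.001, -0.0]
force: [0.3, 0.2, -1.3]
gripper_width: 11.7
grip_force: 30.0
t 21.3 pos [ 449.8 -207.4  200.2] shift [0. 0. 0.] rot [-0.  0.  0.] yaw 0.09 w 11.7
t 21.35 pos [ 449.8 -207.5  200.2] shift [0. 0. 0.] rot [-0.  0.  0.] yaw 0.09 w 11.8
[[ 92.2  53.6]
 [137.7 122.9]]
78 41
41 [ 14   3  10  11   7  11  11  10  27 103 119 119 117 116 117 118 121 141 136  59   2   9   6   9   9   6   9   9]
42 [ 14  11   7  11  11  11  11   7   6  71 116 119 118 116 116 117 119 138 139  69  11   7   7   7   6   6   5   9]
43 [ 10  11   7  11  11   4  11   3   4  47 114 118 118 116 117 117 120 137 140  86  18   6   7   5   7   9   7   9]
44 [ 10  11  14  14  11   7   7   7   7  38 113 118 117 116 117 117 119 135 141  89  22   4   7   7   5   7   7   9]
45 [  7   7   7  14  11   7   7   7   5  25 107 117 117 116 116 116 118 127 143 100  26   4   7   7   7   7   7   9]
46 [ 11  11  11  14  11   7   7   7   6  18  99 118 117 116 116 117 118 122 143 118  33   4   7   9   7   7   5   9]
47 [ 11  14   7  14  11  11  11  11   6  17  98 117 117
[... 3102 characters left out ...]
2 202]
 [203 205 205 205 207 207 229 247  94  56  56  56  55  57  56  57  57  58  72 243 254 208 202 202]
 [205 205 205 207 207 206 207 213 130 111 109 124 134 133 135 135 135 133 130 170 203 202 202 201]
 [205 205 206 207 207 206 206 207 207 205 205 203 202 203 205 205 205 204 203 203 202 200 201 202]
 [205 204 206 208 209 207 206 206 205 203 203 203 203 203 203 204 205 205 204 203 201 199 200 202]
 [199 199 206 208 209 209 209 206 205 204 203 203 203 203 203 203 205 205 205 205 203 202 202 202]
 [188 193 205 206 207 209 209 208 206 203 204 205 205 205 204 203 203 205 205 204 204 203 201 203]
 [205 186 205 204 206 208 209 206 205 204 205 205 206 205 205 203 203 204 204 207 206 204 202 202]]
```

```bash
python3 - <<'E'
from h import *
np.set_printoptions(precision=1,suppress=True)
A=tuple(np.load("vA.npy",allow_pickle=True));B=tuple(np.load("vB.npy",allow_pickle=True))
print("tip",tri([(A,(452.6,52.8)),(B,(93.0,52.7))])); print("tip top",tri([(A,(453.4,52.2)),(B,(92.2,52.0))]))
print("chip",tri([(A,(410.3,121.3)),(B,(138.4,121.1))]),atz(A,(410.3,121.3),25),atz(B,(138.4,121.1),25))
print(atz(A,(452.6,52.8),98),atz(B,(93.0,52.7),98))
T=cam("top"); S=cam("side")
for z in (25,): print(proj(S,[[528.5,-64,25],[579,-63.5,100]]),proj(T,[[528.5,-64,25],[671,-61,170]]))
E
```

```text
tip (array([579.3, -63.1,  94.9]), [np.float64(0.09289594560105566), np.float64(0.09301059743318163)])
tip top (array([579.5, -63.1,  96. ]), [np.float64(0.0420434276300307), np.float64(0.04209669622430385)])
chip (array([528.9, -64. ,  22.8]), [np.float64(0.012378354241165488), np.float64(0.012376556521858364)]) [528.8 -63.1  25. ] [528.8 -64.9  25. ]
[578.8 -61.6  98. ] [578.6 -64.7  98. ]
[[300.6 201.1]
 [285.8 179.8]] [[313.4 205.4]
 [319.  137.1]]
```

```bash
python3 -m jog '{"xyz":[[0.003,-0.03,0],[0.01,-0.075,0],[0.02,-0.115,0],[0.0285,-0.1434,0.01],[0.0285,-0.1434,0.035],[0.0285,-0.1434,0.06],[0.0285,-0.1434,0.08],[0.0285,-0.1434,0.093],[0.0285,-0.1434,0.098],[0.0285,-0.1434,0.098]],"rot":[[0,0,0],[0,0,0],[0,0,0],[0,0,0],[0,0,0],[0,0,0],[0,0,0],[0,0,0],[0,0,0],[0,0,0]],"grip":[1,1,1,1,1,1,1,1,1,1]}' 30
python3 -m jog '{"xyz":[[0,0,0],[0,0,0],[0,0,0],[0,0,0],[0,0,0],[0,0,0],[0,0,0],[0,0,0],[0,0,0],[0,0,0]],"rot":[[0,0,0],[0,0,0],[0,0,0],[0,0,0],[0,0,0],[0,0,0],[0,0,0],[0,0,0],[0,0,0],[0,0,0]],"grip":[1,1,1,1,1,1,1,1,1,1]}' 30
python3 - <<'E'
from h import *
np.set_printoptions(linewidth=250,precision=1,suppress=True)
s=get_state(); goto((478.5,-64,102.2),0); print(s["force"])
Cs=cam("wrist"); im=snapshot("wrist"); cv2.imwrite("pics/f.png",im[:,:,::-1]); np.save("f.npy",np.array(Cs,dtype=object),allow_pickle=True)
p=s["position"]; 
print("exp top rim cen",proj(Cs,[p+[50,0,24.8]]), "x-edges",proj(Cs,[p+[50-28,0,24.8],p+[78,0,24.8],p+[50,-28,24.8],p+[50,28,24.8]]))
ms=masks_of("loupe","wrist")
for d in ms[:2]:
    ys,xs=np.nonzero(d["mask"]); print(d["conf"],len(xs),xs.min(),xs.max(),ys.min(),ys.max())
print("chip",proj(Cs,[[528.5,-64,25]]))
g=im.max(2); x,y=proj(Cs,p+[50,0,24.8])[0].astype(int)
print("col profile",[(r,int(g[r,x])) for r in range(y-80,min(y+90,420),2)])
print("row profile",[(c,int(g[y,c])) for c in range(x-70,x+70,2)])
for b in ("top","side"):
    snapshot(b)
    for n in ("loupe","hanger","clip_tip"): print(b,n,[(np.round(d["centre"]),round(float(d["conf"]),2)) for d in boxes_of(n,b)[:4]])
E
```

```text
t: 22.6
position: [478.4, -65.5, 102.3]
ee_rot: [-0.0, 1.0, -0.0, 0.0]
force: [-0.5, 0.1, -0.0]
gripper_width: 12.0
grip_force: 30.0
t: 23.85
position: [478.2, -65.6, 102.2]
ee_rot: [-0.0, 1.0, -0.0, 0.0]
force: [-0.2, 0.3, -0.8]
gripper_width: 11.7
grip_force: 30.0
t 23.85 pos [478.2 -65.6 102.2] shift [ 0. -0. -0.] rot [-0. -0. -0.] yaw -0.05 w 11.7
[-0.2  0.3 -0.8]
exp top rim cen [[276. 179.]] x-edges [[276.  235.4]
 [275.9 117. ]
 [335.4 178.9]
 [216.5 179. ]]
0.79 12841 218 333 120 379
chip [[273.7 158.4]]
col profile [(98, 137), (100, 182), (102, 191), (104, 245), (106, 255), (108, 255), (110, 255), (112, 255), (114, 247), (116, 193), (118, 191), (120, 128), (122, 81), (124, 82), (126, 84), (128, 87), (130, 98), (132, 239), (134, 249), (136, 249), (138, 249), (140, 249), (142, 248), (144, 227), (146, 221), (148, 219), (150, 219), (152, 219), (154, 219), (156, 219), (158, 219), (160, 220), (162, 219), (164, 219), (166, 219), (168, 219), (170, 219), (172, 233), (174, 248), (176, 248), (178, 248), (180, 248), (182, 248), (184, 248), (186, 248), (188, 248), (190, 248), (192, 248),
[... 1070 characters left out ...]
, 247), (311, 247), (313, 247), (315, 245), (317, 208), (319, 198), (321, 78), (323, 75), (325, 82), (327, 83), (329, 82), (331, 80), (333, 210), (335, 254), (337, 88), (339, 85), (341, 83), (343, 83)]
top loupe [(array([381., 491.,  26.]), 0.85), (array([283., 250.,  28.]), 0.71), (array([512., 216.,  26.]), 0.69), (array([450., -60., 129.]), 0.55)]
top hanger [(array([667., -61., 117.]), 0.75)]
top clip_tip [(array([591., -66., 100.]), 0.55)]
side loupe [(array([506., -59., 115.]), 0.89), (array([379., 493.,  19.]), 0.82), (array([285., 261.,  26.]), 0.74), (array([502., 223.,  25.]), 0.58)]
side hanger [(array([665., -53., 111.]), 0.68), (array([540., -56.,  21.]), 0.65)]
side clip_tip []
```

```bash
python3 - <<'E'
from h import *
np.set_printoptions(linewidth=250,precision=2,suppress=True)
C=tuple(np.load("f.npy",allow_pickle=True)); im=cv2.imread("pics/f.png"); g=im.max(2).astype(float)
p=np.array([478.2,-65.6,102.2])
for r in range(236,400,8): print(r,g[r,250:304:2].astype(int))
for x in (20,10,5,0): print(x,proj(C,[p+[x,-6,24.8],p+[x,6,24.8],p+[x,0,24.8]]).ravel())
# barrel outer + inner edges, subpixel, radial
c=np.array([275.3,177.3]); E1=[];E2=[]
for a in np.radians(np.arange(0,360,10)):
    rr=np.arange(40,64,.25); P=c+np.outer(rr,[np.cos(a),np.sin(a)])
    v=cv2.remap(np.float32(g),np.float32(P[:,:1]),np.float32(P[:,1:]),cv2.INTER_LINEAR)[:,0]
    d=np.where(v<110)[0]
    if len(d): E1.append(P[d[0]]);E2.append(P[d[-1]])
print("inner",cv2.fitEllipse(np.float32(E1)),"outer",cv2.fitEllipse(np.float32(E2)))
for z in (24.8,20,-5.2): 
    q=[p+[50+28*np.cos(t),28*np.sin(t),z] for t in np.linspace(0,6.28,60)]; print(z,cv2.fitEllipse(np.float32(proj(C,q))))
E
```

```text
236 [ 85  85  84  87  87  89  89 187 244 251 251 251 251 251 251 251 251 248 246  99  76  77  75  75  74  72  72]
244 [ 93 109 132 141 143 143 140 195 253 255 255 255 255 255 255 255 255 255 253 110 145 145 143 137 124  94  80]
252 [143 143 143 144 144 144  99 166 253 255 255 255 255 255 255 255 255 255 252  95 142 145 146 146 145 144 144]
260 [143 144 144 145 145 142  79 146 252 255 255 255 255 255 255 255 255 255 252  88 107 146 146 146 146 146 145]
268 [142 143 144 145 145 123  75 143 252 255 255 255 255 255 255 255 255 255 251  84  83 144 147 147 146 145 145]
276 [144 143 144 145 143  82  76 131 252 255 255 255 255 255 255 255 255 255 251  81  79 121 146 146 146 146 145]
284 [143 144 145 145 131  75  76 129 252 255 255 255 255 255 255 255 255 255 250  80  78  87 146 147 146 145 145]
292 [143 144 144 145  88  74  76 134 251 255 255 255 255 255 255 255 255 255 248  80  77  79 135 146 146 145 145]
300 [142 143 143 140  74  74  74 132 250 255 255 255 255 255 255 255 255 254 247  80  75  76  92 145 146 145 144]
308 [143 142 143  97  77  72  75 127 250 255 255 255 255 255 255 255 255 2
[... 1315 characters left out ...]
.8  239.33 275.93 239.33]
10 [287.88 258.19 263.99 258.2  275.94 258.19]
5 [287.8  267.41 264.08 267.42 275.94 267.41]
0 [287.71 276.5  264.17 276.51 275.94 276.5 ]
inner ((275.47259521484375, 175.3289794921875), (89.86466979980469, 90.36924743652344), 10.458869934082031) outer ((276.51080322265625, 179.6764678955078), (117.44271850585938, 117.9895248413086), 80.35065460205078)
24.8 ((275.92169189453125, 176.2952880859375), (118.37968444824219, 118.98082733154297), 88.46156311035156)
20 ((275.9136657714844, 174.9319305419922), (115.05401611328125, 115.50568389892578), 88.03678894042969)
-5.2 ((275.87835693359375, 168.85401916503906), (100.15071868896484, 100.2726821899414), 5.98889684677124)
```

```bash
python3 -c "
from cell import *
print(hand_in())"
```

```text
the job is handed in; nothing more can be done
None
```

The job is handed in, though hand_in gave no verdict: by my measurements the lamp hangs within about 2 mm of the line, and the loupe is held level within about 2 mm of the chip's centre. Its rim is at about 97 mm, my estimate of the pointer's height (good to a couple of mm).

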